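Find the heavy side of a cast brass vase and hold it down

ROBOT

A 6-joint arm with a two-finger parallel gripper is mounted at the origin on the work surface. World frame = base frame: x ahead of the robot, y to its left, z up, the work surface at z = 0. Lengths are in mm, angles in rad, forces in N, time in s.
With the tool pointing down it reaches from about 250 to 800 mm from the base axis. Payload 3.9 kg.
Tool frame: the origin (TCP) lies midway between the tips of the shut fingers; the grasp point (between the pads) lies 19 mm behind it; z points along the fingers, y is the direction in which the jaws open and shut (so a half turn about z gives the same grasp; the last joint's range is limited). The gripper opens to 85 mm and grips with 20 to 120 N. Pads are 22 mm wide; open, the fingers measure 114 mm over their backs; the gripper's body (76 mm by 85 mm) begins 54 mm behind the grasp point. The pads swing forward as they close: fully open they stand 13 mm farther back than shut.
Start: joints at [-1.153, 0.26, -0.138, 1.173, 0, 1.571], TCP at [213.014, -479.834, 194.304] pointing down, gripper open.
Joint ranges: [-2.78, 2.78], [-0.83, 1.72], [-1.28, 1.37], [-1.9, 2.12], [-1.57, 1.48], [-3.14, 3.14]. Speed limits (rad/s): [2.57, 2.57, 3.14, 3.14, 3.14, 3.14].

INTERFACE

Orientations are given as a unit quaternion [x, y, z, w].
In Python, from workcell import ctrl gives the robot as it stands. Calls block until the motion is done:
- ctrl.goto(position, orientation): joint-space move of the TCP to a pose.
- ctrl.line_to(position, ori=None, rate=150): straight line of the TCP; ori=None keeps the orientation; rate is the mean speed in mm/s.
- ctrl.move_joints(angles): joint-space move.
- ctrl.ungrasp() and ctrl.gripper_close(grasp_force=None): open the fingers fully, or close them until they stop; grasp_force is the grip in N (None keeps the last).
- ctrl.hold(seconds).
- ctrl.solve_ik(position, orientation): joint angles nearest the present ones, or None.
- ctrl.snapshot(name): name is "scene" or "top" or "wrist"; returns the picture (480x640x3 uint8, red, green, blue); there is no depth.
- ctrl.get_calibration(name): a dict with "fx", "fy", "cx", "cy" (pixels), "pose" (4x4, takes a point from camera to world coordinates); the wrist camera has in their place "hand_eye" (4x4, takes a point from camera to tool coordinates, whose origin is the TCP and whose axes are the flange's). Camera axes: x right, y down, z forward; pixel columns grow to the right and rows downward; lengths in mm; the calibration is good to about 2 mm. A picture is of the moment at which its call begins: read the wrist's pose just before it. get_calibration takes no time and is no camera call.
A pose or a line that the arm cannot do raises ctrl.PlanningError and nothing moves.
- ctrl.close_job(): hands the job in, once; it reports no verdict.
Trained networks look in the newest picture that a camera, given by its name, has taken for a name from the list of things; names that differ only in an ending like _2 or _b are one class to them, and where a whole thing is asked for, a point or a joint stands for the part that bears it (a point fixed in the world has none). Each returns a list of dicts, best first, with "p" (0 to 1); they miss things now and then, are a little off and sometimes report something else, mostly with a low value. They report only what shows in the picture. A call takes as long as a camera call.
- ctrl.outline_of(camera, name): "mask" (480x640 bool, what is visible of it) and "centre" ([column, row] in pixels, amid what is visible of it).
- ctrl.spot_point(camera, name): "centre" ([column, row] in pixels: a listed point, or the origin of a listed thing).
Readings, each from a call of its own:
- ctrl.current_time(): time.
- ctrl.current_joint_positions(): joint angles.
- ctrl.current_qd(): joint speeds.
- ctrl.current_effort(): joint torques, N m.
- ctrl.current_position(): TCP position.
- ctrl.current_ee_rot(): TCP orientation.
- ctrl.current_ft_force(): force on the tool from outside, world axes, zero at the start.
- ctrl.current_moment(): the same for the moment, N m.
- ctrl.current_gripper_width(): finger opening in mm.
Only numpy, scipy, OpenCV 4.12 (cv2) and the standard library are available. Lean on these libraries where they do the work, as an engineer would, in place of code of your own. Each camera call takes 0.05 s, during which the arm holds its last target.

TASK

This brass vase was cast with its core off centre, so one side of its wall is thicker and heavier, though nothing shows. Take the handwheel of the turning stand by its crank handle, crank it at least once right round to feel where the heavy side is, then bring the heavy side straight down and finish holding the handle firmly, keeping the vase still there, so that I can chalk the thin side on top. Leave everything else on the bench alone.

Things in the scene. Friction and masses are not known exactly. Their poses are not given: they have to be found in the camera images.
- handwheel (a joint): Angle of the handwheel (rad, whole turns counted on, no stops) about point hub's y axis. At 0 the crank handle is straight up; at +1.57 it is on hub's +x side (away from the robot), at 3.14 straight down. So the handle stands at (70 sin a, 70 cos a) mm from the hub along hub's x and up. Starts within 0.7 of 0. Wheel, chuck and vase turn together as one; the wheel with its handle is itself balanced.
- crank_handle: Dark wooden crank handle, a round bar 27 mm thick and 92 mm long that revolves freely on its pin, parallel to the spindle on the outer side (+y of hub) of the 158 mm steel handwheel. Origin at its middle: 70 mm from the axis, 60 mm out from the wheel's middle plane, 75 to 215 mm above the bench as it turns. Nothing but the handle stands out more than 14 mm from that plane. Its orientation says nothing.
- hub (a point): Centre of the handwheel, on the spindle's level axis, 145 mm above the bench; fixed. y runs along the spindle from the vase out towards the handle, x is level and points away from the robot, z is up. The grey stand is fast to the bench; its bed (130 mm wide at the feet) runs from here 460 mm towards -y, with headstock, chuck, vase and tailstock.
- vase_axis (a point): Point on the axis in the widest part of the brass vase held level between chuck and tailstock, 210 mm from hub; 112 mm across, 200 mm long. Its thick wall (unseen, at an unknown angle to the handle, weight differs) gives a torque of at most 0.41 to 0.52 Nm, nil when it is straight below or above. A steady spindle drag of about 0.56 Nm, alike both ways at every angle, keeps it where it is put.
- spindle_nose (a point): On the axis at the chuck, 94 mm from hub. Cranking is hardest (up to about 15 N at the handle) where the thick wall comes up past the level of the axis, easiest (down to about 1 N) half a turn on, where it goes down past it; a quarter turn of cranking on from the easiest place brings the thick wall straight down. At a standstill the drag hides part of the load; feeling it both ways round cancels the drag.
- tall_vase: Bystander, leave alone: finished brass vase standing behind the bed, 112 mm across, 200 mm tall; origin under its foot
- bud_vase: Bystander, leave alone: smaller brass vase standing 200 mm or more out from the handwheel, in line with the spindle, 84 mm across, 150 mm tall; origin under its foot
- beaker: Bystander, leave alone: brass cup, 72 mm across the rim, 85 mm tall, standing in front of the bed near the headstock; origin under its foot
- mallet: Bystander, leave alone: wooden mallet lying behind the bed, handle towards the tailstock, 62 mm across the head, 280 mm long; origin at bench level near its middle
- chisel: Bystander, leave alone: steel chasing chisel lying in front of the bed, 145 mm long, 10 mm thick; origin at bench level
- hammer: Bystander, leave alone: hammer, 240 mm long, lying beyond the handle's end of the stand; origin at its underside
- oil_can: Bystander, leave alone: aluminium oil can with a thin spout, 68 mm across, 147 mm tall with its spout, behind the handle's end of the stand; origin under its foot

How it is judged (in metres and radians):
On the way:
1. the handwheel has been cranked right round, either way ((value of joint handwheel above 5.5 rad or value of joint handwheel below -5.5 rad)).
At the end, for the whole second after the job is handed in: The casting's heavy side is within 20 degrees of straight down, the wheel is still (under 0.1 rad/s), and the fingers hold the crank handle (contact of more than 4 N) (z of thick_wall_c0 in the frame of hub below -0.03947 m and velocity of joint handwheel between -0.1 and 0.1 rad/s and contact force between the fingers and crank_handle above 4 N); the arm keeps its last pose, push and grip.
It fails at once if any bystander is knocked over or moved (more than 30 mm) (distance of any of tall_vase, bud_vase, beaker, mallet, chisel, hammer, oil_can from where it was at the start of the episode above 0.03 m).
It also fails if it takes over 67 s, if anything falls off the work surface, if the arm or the gripper's body presses on something with over 40 N, if the wrist force passes 120 N, or if a joint passes its speed limit or range.

## Working session

There is one attempt and no reset: what is moved stays moved. The work goes in short steps, each a Python script; the robot and the scene stay as the last script left them, time stands still between calls to the robot, and variables do not carry over. Pictures are saved under pics/ and viewed, and the job is handed in when it is done.

```bash
mkdir -p pics; ls
cat > h.py <<'E'
import numpy as np, cv2
from scipy.spatial.transform import Rotation as R
from workcell import ctrl
def save(img,n): cv2.imwrite('pics/'+n,img[:,:,::-1])
E
python3 - <<'E'
from h import *
for c in ['scene','top']:
    save(ctrl.snapshot(c),c+'0.png')
    k=ctrl.get_calibration(c); print(c,{a:(np.round(b,3).tolist()) for a,b in k.items()})
    for n in ['hub','vase_axis','spindle_nose','crank_handle','bud_vase','oil_can','hammer','beaker','tall_vase']:
        print(n,[(np.round(d['centre'],1).tolist(),round(d['p'],2)) for d in ctrl.spot_point(c,n)[:2]])
print(ctrl.current_time(),ctrl.current_ee_rot())
E
```

```text
pics
scene {'fx': 539.774, 'fy': 539.774, 'cx': 322.637, 'cy': 234.663, 'pose': [[-0.161, 0.524, -0.836, 1531.809], [0.987, 0.092, -0.132, 305.588], [0.008, -0.847, -0.532, 770.62], [0.0, 0.0, 0.0, 1.0]]}
hub [([328.4, 238.3], 0.74)]
vase_axis [([233.9, 228.5], 0.85)]
spindle_nose [([286.4, 230.2], 0.75)]
crank_handle [([359.7, 208.4], 0.58)]
bud_vase [([421.9, 305.7], 0.63)]
oil_can [([397.9, 357.7], 0.95)]
hammer [([465.2, 339.8], 0.67), ([233.9, 225.4], 0.17)]
beaker []
tall_vase [([291.3, 336.8], 0.9), ([466.7, 338.4], 0.32)]
top {'fx': 606.61, 'fy': 606.61, 'cx': 321.747, 'cy': 248.346, 'pose': [[0.007, -0.981, 0.192, 354.56], [-1.0, -0.005, 0.014, 133.283], [-0.013, -0.192, -0.981, 1255.753], [0.0, 0.0, 0.0, 1.0]]}
hub [([310.9, 258.0], 0.82)]
vase_axis []
spindle_nose [([366.8, 256.2], 0.61), ([338.6, 197.9], 0.42)]
crank_handle []
bud_vase [([215.8, 258.1], 0.98)]
oil_can [([237.4, 187.2], 0.64), ([419.0, 325.4], 0.53)]
hammer [([174.2, 214.8], 0.68)]
beaker [([334.6, 329.5], 0.73)]
tall_vase [([341.0, 198.1], 0.97)]
1.0 [ 9.78262007e-01  2.07372720e-01 -1.72478578e-06  7.34497432e-06]
```

View pics/scene0.png

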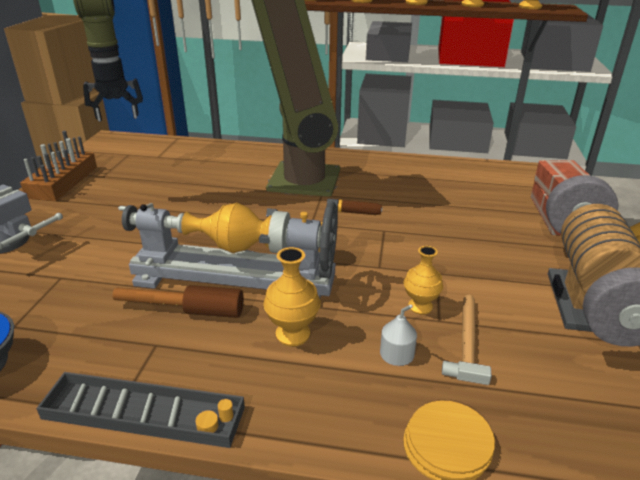

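View pics/top0.png

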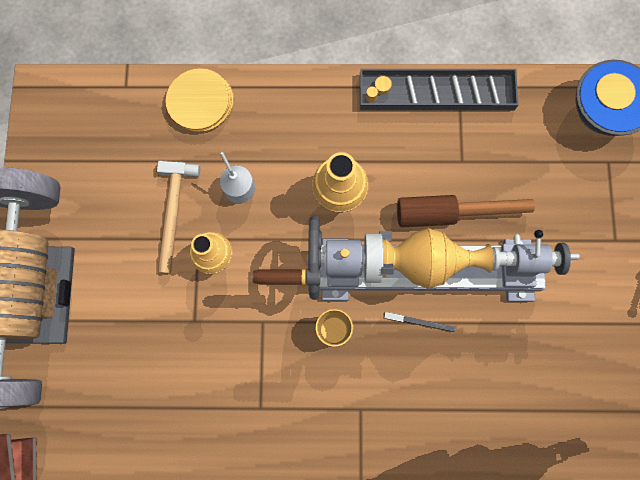

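```bash
cat >> h.py <<'E'
def ray(c,px):
    k=ctrl.get_calibration(c); P=np.array(k['pose']); d=P[:3,:3]@np.array([(px[0]-k['cx'])/k['fx'],(px[1]-k['cy'])/k['fy'],1]); return P[:3,3],d/np.linalg.norm(d)
def atz(c,px,z):
    o,d=ray(c,px); return o+d*(z-o[2])/d[2]
def tri(a,b):
    (o1,d1),(o2,d2)=a,b
    A=np.stack([d1,-d2],1); s=np.linalg.lstsq(A,o2-o1,rcond=None)[0]
    p,q=o1+d1*s[0],o2+d2*s[1]; return (p+q)/2,np.linalg.norm(p-q)
def proj(c,p):
    k=ctrl.get_calibration(c); P=np.array(k['pose']); q=P[:3,:3].T@(np.array(p)-P[:3,3]); return np.array([k['fx']*q[0]/q[2]+k['cx'],k['fy']*q[1]/q[2]+k['cy']])
E
python3 - <<'E'
from h import *
print('hub',atz('scene',(328.4,238.3),145),atz('top',(310.9,258),145))
print('nose',atz('scene',(286.4,230.2),145),atz('top',(366.8,256.2),145))
print('vase',atz('scene',(233.9,228.5),145))
for n,s,t in [('bud',(421.9,305.7),(215.8,258.1)),('oil',(397.9,357.7),(237.4,187.2)),('hammer',(465,340),(174,215)),('beaker',None,(334.6,329.5)),('tall',(291,337),(341,198))]:
    print(n,s and atz('scene',s,0).round(),atz('top',t,0).round())
E
```

```text
hub [560.41049069 165.00541689 145.        ] [553.39498763 169.5987524  145.        ]
nose [543.621666    68.69224626 145.        ] [557.3081347   65.66201746 145.        ]
vase [556.791504   -47.20747969 145.        ]
bud [575. 380.   0.] [578. 375.   0.]
oil [745. 334.   0.] [734. 335.   0.]
hammer [671. 468.   0.] [671. 468.   0.]
beaker None [430. 124.   0.]
tall [723. 114.   0.] [710. 111.   0.]
```

The scene view shows the handle at about (340–381, 207), right of the wheel at (330, 240). The top view shows it at (253–308, 276), so it sits slightly on the robot's side and near the top. The bud vase stands off the handle's end at (205, 252).

Run:
```python
from h import *
for c in ['scene','top']:
    im=ctrl.snapshot(c)
    for n in ['crank_handle','hub']:
        for d in ctrl.outline_of(c,n)[:2]:
            m=d['mask']; ys,xs=np.nonzero(m); print(c,n,d['p'],d['centre'],xs.min(),xs.max(),ys.min(),ys.max(),m.sum())
    x0,y0=(290,170) if c=='scene' else (230,200)
    save(cv2.resize(im[y0:y0+130,x0:x0+160],None,fx=5,fy=4.6,interpolation=2),c+'crop.png')
    
t0=ctrl.current_time()
k=ctrl.get_calibration('wrist'); print({a:(np.round(b,3).tolist()) for a,b in k.items()})
for w,h in [((381,209),(253,276)),((341,205),(303,276))]: print(tri(ray('scene',w),ray('top',h)))
```

```text
scene crank_handle 0.91 [356.9, 208.7] 338 380 200 214 507
scene hub 0.84 [235.3, 241.9] 120 380 200 295 13744
top crank_handle 0.75 [277.1, 276.7] 252 305 269 284 810
top hub 0.79 [417.0, 266.4] 252 578 216 301 14652
{'fx': 378.875, 'fy': 378.875, 'cx': 317.748, 'cy': 241.5, 'hand_eye': [[-0.001, -0.945, -0.327, 84.353], [1.0, -0.001, -0.0, 0.042], [0.0, -0.327, 0.945, -178.775], [0.0, 0.0, 0.0, 1.0]]}
(array([510.75565976, 270.28653829, 200.20426323]), np.float64(1.7731391533320817))
(array([510.88573449, 182.77514632, 201.66842306]), np.float64(3.0208191716410018))
```

Run:
```python
from h import *
# candidate IK over circle for several tilts
H=np.array([557,167,145.]);out=75
for tilt in [0,15,30]:
  for s in [0,np.pi]:
    # tool z = (0,-sin t,-cos t), tool y = +-x
    t=np.radians(tilt); z=np.array([0,-np.sin(t),-np.cos(t)]); y=np.array([1,0,0])*(1 if s==0 else -1); x=np.cross(y,z)
    q=R.from_matrix(np.stack([x,y,z],1)).as_quat()
    print(tilt,s,[ (lambda j: None if j is None else np.round(j,2).tolist())(ctrl.solve_ik(H+np.array([70*np.sin(a),out,70*np.cos(a)])+19*z,q)) for a in [0,1.57,3.14,-1.57]])
```

```text
0 0 [[0.41, 0.4, 0.08, 1.25, 0.0, 1.98], [0.37, 0.55, 0.13, 1.16, 0.0, 1.94], [0.41, 0.48, -0.17, 0.92, 0.0, 1.98], [0.46, 0.33, -0.22, 1.02, 0.0, 2.03]]
0 3.141592653589793 [[0.41, 0.4, 0.08, 1.25, 0.0, -1.16], [0.37, 0.55, 0.13, 1.16, 0.0, -1.2], [0.41, 0.48, -0.17, 0.92, 0.0, -1.16], [0.46, 0.33, -0.22, 1.02, 0.0, -1.11]]
15 0 [[0.53, 0.51, 0.22, 1.42, -0.22, 2.12], [0.48, 0.64, 0.28, 1.33, -0.23, 2.07], [0.53, 0.58, -0.02, 1.1, -0.22, 2.12], [0.59, 0.44, -0.08, 1.2, -0.22, 2.18]]
15 3.141592653589793 [[0.53, 0.51, 0.22, 1.42, -0.22, -1.02], [0.48, 0.64, 0.28, 1.33, -0.23, -1.07], [0.53, 0.58, -0.02, 1.1, -0.22, -1.02], [0.59, 0.44, -0.08, 1.2, -0.22, -0.96]]
30 0 [[0.64, 0.65, 0.37, 1.62, -0.41, 2.28], [0.58, 0.79, 0.46, 1.55, -0.43, 2.22], [0.64, 0.72, 0.14, 1.32, -0.41, 2.28], [0.7, 0.59, 0.07, 1.41, -0.39, 2.34]]
30 3.141592653589793 [[0.64, 0.65, 0.37, 1.62, -0.41, -0.86], [0.58, 0.79, 0.46, 1.55, -0.43, -0.92], [0.64, 0.72, 0.14, 1.32, -0.41, -0.86], [0.7, 0.59, 0.07, 1.41, -0.39, -0.8]]
```

```bash
cat >> h.py <<'E'
t_=np.radians(10); Z=np.array([0,-np.sin(t_),-np.cos(t_)]); Y=np.array([1.,0,0]); X=np.cross(Y,Z)
Q=R.from_matrix(np.stack([X,Y,Z],1)).as_quat()
def st(l=''): print(l,'t',round(ctrl.current_time(),2),'p',np.round(ctrl.current_position(),1),'F',np.round(ctrl.current_ft_force(),1),'w',round(ctrl.current_gripper_width(),1))
E
python3 - <<'E'
from h import *
p=ctrl.current_position(); ctrl.line_to([p[0],p[1],360],rate=300); st()
g=np.array([511,239,202.]); ctrl.goto(g+19*Z-110*Z,Q); st()
p=ctrl.current_position(); Rm=R.from_quat(ctrl.current_ee_rot()).as_matrix()
im=ctrl.snapshot('wrist'); save(im,'w1.png')
k=ctrl.get_calibration('wrist'); HE=np.array(k['hand_eye']); C=np.eye(4); C[:3,:3]=Rm; C[:3,3]=p; C=C@HE
print(C.round(3).tolist())
for d in ctrl.outline_of('wrist','crank_handle')[:2]:
    ys,xs=np.nonzero(d['mask']); print(d['p'],d['centre'],xs.min(),xs.max(),ys.min(),ys.max())
    if d['p']>.4:
        e=cv2.minAreaRect(np.stack([xs,ys],1).astype(np.float32)); print(e)
        for px in [d['centre'],((xs.min()+xs.max())/2,ys.min()),((xs.min()+xs.max())/2,ys.max())]:
            v=C[:3,:3]@np.array([(px[0]-k['cx'])/k['fx'],(px[1]-k['cy'])/k['fy'],1]); print('at z=202',C[:3,3]+v*(202-C[2,3])/v[2])
for n in ['hub','crank_handle']:
  print(n,[(d['centre'],d['p']) for d in ctrl.spot_point('wrist',n)[:2]])
E
```

```text
t 2.0 p [ 213.1 -479.9  359.7] F [ 1.1 -0.3 -0.5] w 85.3
 t 4.83 p [511.4 254.  291.8] F [0.3 0.6 0. ] w 85.3
[[1.0, -0.002, -0.001, 511.443], [-0.003, -0.874, -0.486, 368.262], [0.0, 0.486, -0.874, 453.124], [0.0, 0.0, 0.0, 1.0]]
0.57 [316.7, 243.7] 298 334 185 303
((316.794677734375, 243.99244689941406), (118.14067077636719, 35.885643005371094), 88.53119659423828)
at z=202 [510.37968858 226.6167803  202.        ]
at z=202 [510.07184737 273.81944265 202.        ]
at z=202 [509.57660963 169.85063534 202.        ]
hub [([359.2, 272.5], 0.89)]
crank_handle [([317.1, 241.6], 0.85), ([382.5, 24.2], 0.32)]
```

View pics/w1.png

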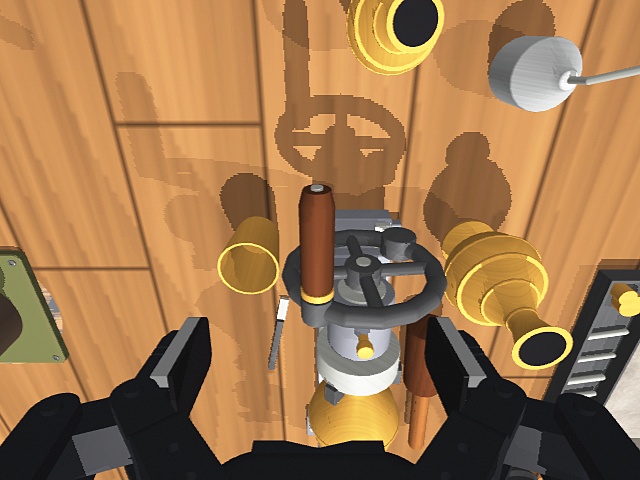

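The wrist view shows the handle upright in the picture at (317, 185–303), with its tip at (317, 187). It lies midway between the jaws. The hub is at (360, 268), and nothing stands in the fingers' path.

Run:
```python
from h import *
k=ctrl.get_calibration('wrist'); HE=np.array(k['hand_eye']); C=np.eye(4); C[:3,:3]=R.from_quat(ctrl.current_ee_rot()).as_matrix(); C[:3,3]=ctrl.current_position(); C=C@HE
for px,z in [((359.2,272.5),145),((365.5,270),147)]:
    v=C[:3,:3]@np.array([(px[0]-k['cx'])/k['fx'],(px[1]-k['cy'])/k['fy'],1]); print(C[:3,3]+v*(z-C[2,3])/v[2])
g=np.array([510.8,239,201.])
ctrl.line_to(g+19*Z,rate=80); st('down')
ctrl.gripper_close(60); st('closed'); ctrl.hold(0.3); st()
print(np.round(ctrl.current_effort(),2), ctrl.current_position()-19*Z)
save(ctrl.snapshot('wrist'),'w2.png'); save(ctrl.snapshot('scene'),'s2.png')
```

```text
[551.34547342 162.41958469 145.        ]
[557.01726409 166.63552923 147.        ]
down t 6.57 p [511.2 236.  182.8] F [-0.2 -0.  -0.9] w 85.4
closed t 7.33 p [510.8 235.7 182.3] F [-0.8  0.3  1. ] w 0.3
 t 7.63 p [510.8 235.7 182.3] F [ 0.4  0.1 -0.8] w -0.2
[ -0.   -47.69  24.76   0.79  -0.57  -0.  ] [510.81340092 238.97265183 200.98638225]
```

View pics/w2.png

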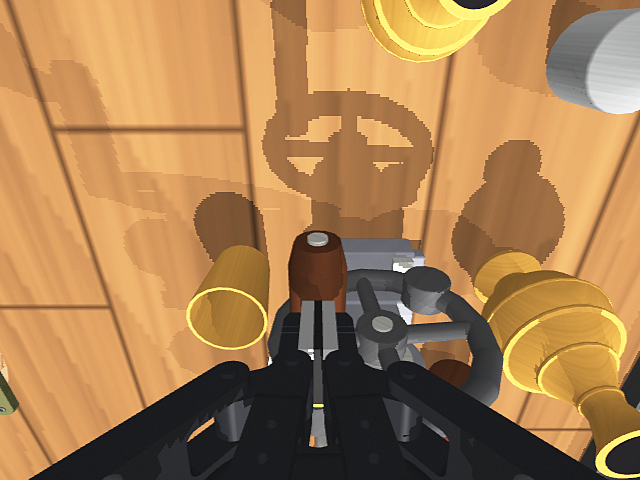

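View pics/s2.png

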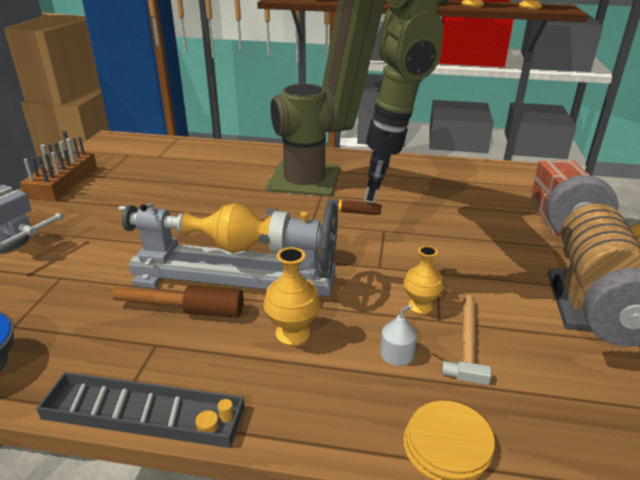

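The gripper reads fully shut and there is no force, so this is not a grasp. The wrist view shows the closed tips at (318, 300–350), drawn over the handle. I'll compare projections to find the height error.

Run:
```python
from h import *
im=cv2.imread('pics/s2.png'); c=im[150:250,300:433]; cv2.imwrite('pics/s2c.png',cv2.resize(c,None,fx=6,fy=6,interpolation=cv2.INTER_CUBIC))
p=ctrl.current_position()
print('tcp scene',proj('scene',p),'top',proj('top',p), 'grasp',proj('scene',p-19*Z),proj('top',p-19*Z))
print('handle c',proj('scene',[510.8,227,201]),proj('top',[510.8,227,201]))
t=ctrl.snapshot('top'); save(cv2.resize(t[200:330,220:380],None,fx=5,fy=4.6,interpolation=2),'t2c.png')
print(ctrl.current_gripper_width())
```

```text
tcp scene [364.15909133 214.83715806] top [273.05600942 277.59971682] grasp [366.10673399 207.46577887] [270.2029762 276.0500268]
handle c [360.57190404 206.99187687] [277.01896392 276.07576247]
0.19984537331002758
```

View pics/s2c.png

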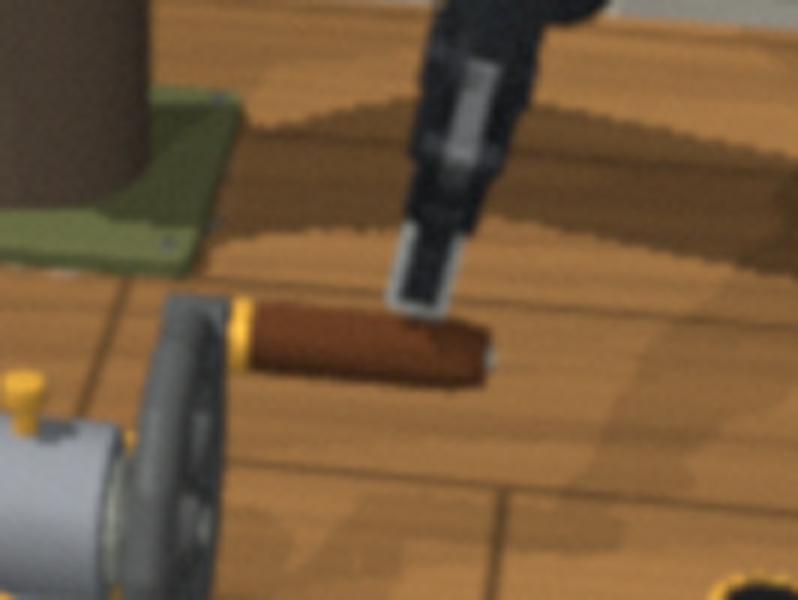

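View pics/t2c.png

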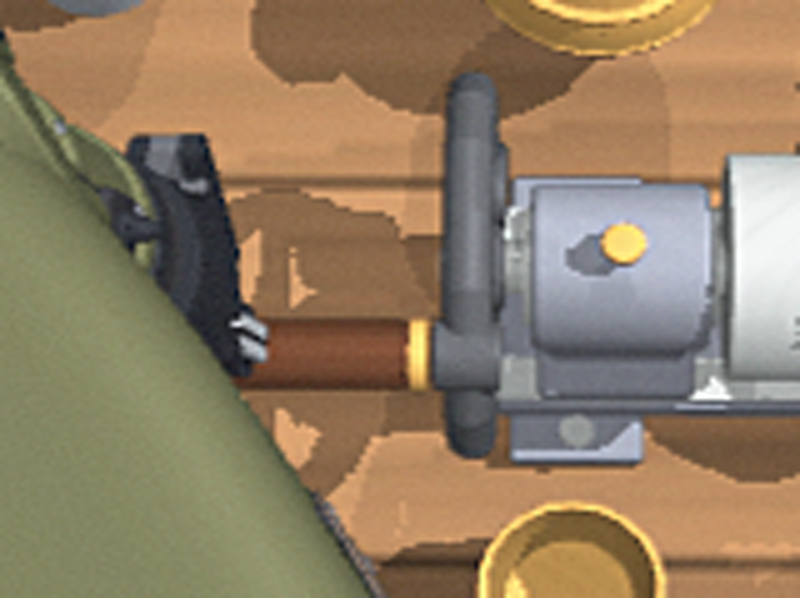

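The scene crop puts the real fingertips at about (370, 202), on top of the handle. The reported TCP projects to (364, 215), so the real tips are about 33 mm behind it along the tool. I'll open, go down by that amount while watching the force, and close again.

Run:
```python
from h import *
ctrl.ungrasp(); st('open')
g=np.array([510.8,239,201.])
ctrl.line_to(g+(19+15)*Z,rate=80); st()
ctrl.line_to(g+(19+30)*Z,rate=60); st()
ctrl.gripper_close(60); st('closed'); ctrl.hold(0.2); st()
save(ctrl.snapshot('wrist'),'w3.png'); im=ctrl.snapshot('scene'); save(cv2.resize(im[150:250,300:433],None,fx=6,fy=6,interpolation=2),'s3c.png')
```

```text
open t 8.57 p [510.8 235.7 182.3] F [-0.1  0.2  1.3] w 85.5
 t 8.9 p [510.3 232.7 167.1] F [ 0.3 -0.3 -0.3] w 85.6
 t 9.3 p [510.4 230.2 152.3] F [0.3 1.1 0.4] w 85.4
closed t 9.89 p [510.4 230.6 153. ] F [-2.3  0.2  2.9] w 24.2
 t 10.09 p [510.5 230.7 153. ] F [-3.6  1.7  4. ] w 24.3
```

View pics/w3.png

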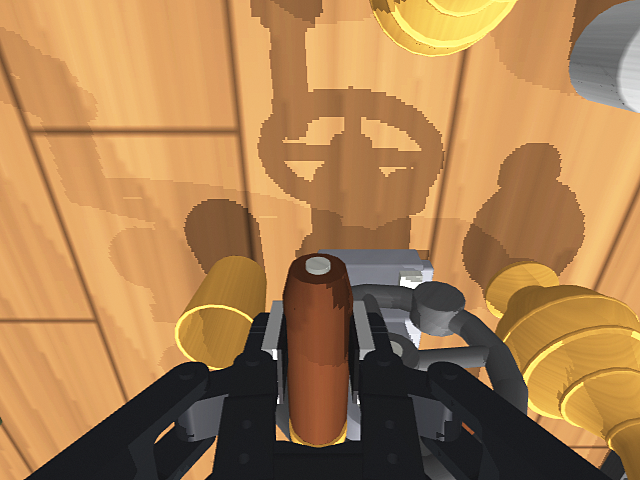

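View pics/s3c.png

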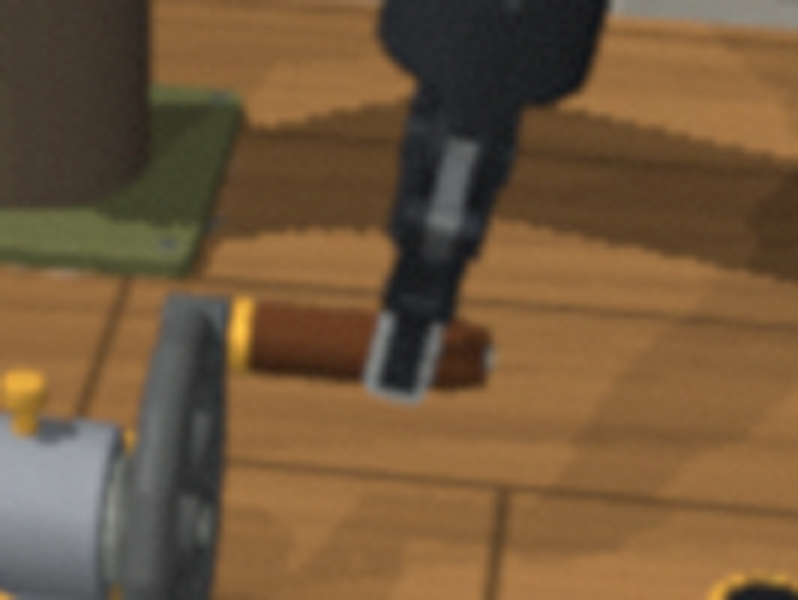

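The grasp is good: the pads sit either side of the handle at (265–375, 340) and the width reads 24 mm. I'll crank a first part and log the forces.

```bash
cat >> h.py <<'E'
import json,os
def load():
    return json.load(open('s.json'))
def crank(S,a_to,step=0.14,rate=80,fmax=55):
    """S: hub x, hub z, r (circle of the *reported TCP*), y, a; log"""
    n=int(np.ceil(abs(a_to-S['a'])/step)); 
    for a in np.linspace(S['a'],a_to,n+1)[1:]:
        d=np.sign(a-S['a'])
        ctrl.line_to([S['cx']+S['r']*np.sin(a),S['y'],S['cz']+S['r']*np.cos(a)],rate=rate)
        F=np.array(ctrl.current_ft_force()); p=ctrl.current_position()
        S['a']=float(a)
        tn=np.array([np.cos(a),0,-np.sin(a)]); rd=np.array([np.sin(a),0,np.cos(a)])
        S['log'].append([float(a),float(d),float(F@tn),float(F@rd),float(F[1]),*map(float,p),float(ctrl.current_time())])
        json.dump(S,open('s.json','w'))
        print('a %.2f d%+d Ft %.1f Fr %.1f Fy %.1f w %.1f t %.2f'%(a,d,F@tn,F@rd,F[1],ctrl.current_gripper_width(),ctrl.current_time()), np.round(p,1))
        if np.linalg.norm(F)>fmax: print('STOP'); return
E
python3 - <<'E'
from h import *
p0=np.array(ctrl.current_position()); a0=-0.67
S=dict(r=70.,a=a0,y=float(p0[1]),cx=float(p0[0]-70*np.sin(a0)),cz=float(p0[2]-70*np.cos(a0)),log=[])
print(S)
crank(S,a0-0.84)
E
```

```text
{'r': 70.0, 'a': -0.67, 'y': 230.65227110112983, 'cx': 553.9205531349892, 'cz': 98.10539377154282, 'log': []}
a -0.81 d-1 Ft -0.3 Fr 1.6 Fy 0.3 w 24.0 t 10.47 [503.  230.6 146. ]
a -0.95 d-1 Ft -1.5 Fr 0.6 Fy 1.4 w 23.9 t 10.74 [496.9 230.6 138.3]
a -1.09 d-1 Ft -1.9 Fr -2.4 Fy 0.5 w 24.2 t 11.02 [492.1 230.6 130. ]
a -1.23 d-1 Ft -2.1 Fr -3.8 Fy -0.5 w 23.7 t 11.29 [488.4 230.6 121.2]
a -1.37 d-1 Ft -2.3 Fr -3.8 Fy -1.1 w 23.8 t 11.57 [486.  230.6 111.9]
a -1.51 d-1 Ft -3.7 Fr -4.8 Fy -1.3 w 23.8 t 11.84 [484.9 230.7 102.4]
```

Forces are small but were read at standstill after quick steps. I'll test whether slow steps keep the drag sign in the reading.

Run:
```python
from h import *
S=load()
a=S['a']
crank(S,a-0.1,step=.1,rate=20)
print([np.round(ctrl.current_ft_force(),1).tolist() for _ in range(3)])
ctrl.hold(0.1);print(np.round(ctrl.current_ft_force(),1))
crank(S,S['a']-0.1,step=.05,rate=12)
crank(S,S['a']+0.1,step=.05,rate=12)
```

```text
a -1.56 d-1 Ft 4.6 Fr -3.1 Fy -2.0 w 23.7 t 12.17 [484.8 230.7  99.8]
a -1.61 d-1 Ft 4.3 Fr -4.3 Fy -1.4 w 24.0 t 12.49 [484.9 230.7  96.2]
[[4.2, -1.4, 4.5], [4.2, -1.4, 4.5], [4.2, -1.4, 4.5]]
[ 3.1 -2.5  5.6]
a -1.64 d-1 Ft 5.6 Fr -4.3 Fy -1.3 w 23.8 t 12.93 [485.  230.7  94.1]
a -1.68 d-1 Ft 6.0 Fr -4.8 Fy -1.3 w 24.0 t 13.28 [485.2 230.7  91.8]
a -1.71 d-1 Ft 6.0 Fr -3.6 Fy -1.6 w 24.2 t 13.62 [485.5 230.7  89.5]
a -1.68 d+1 Ft -2.9 Fr -5.9 Fy -1.0 w 23.8 t 13.96 [485.3 230.7  90.4]
a -1.64 d+1 Ft -5.9 Fr -7.3 Fy -1.3 w 23.5 t 14.30 [485.1 230.7  92.2]
a -1.61 d+1 Ft -6.4 Fr -6.7 Fy -0.8 w 24.0 t 14.64 [484.9 230.7  94.4]
```

Slow steps read about ±6 N either way round. I'll crank right round with quick stretches and slow probes at eight stations.

```bash
cat >> h.py <<'E'
import io,contextlib
def station(S,a_to):
    d=np.sign(a_to-S['a']); n=len(S['log'])
    with contextlib.redirect_stdout(io.StringIO()) as b:
        if abs(a_to-S['a'])>.2: crank(S,a_to-d*.13,step=.22,rate=100)
        crank(S,a_to,step=.065,rate=20)
    if 'STOP' in b.getvalue(): print('STOP')
    L=np.array(S['log'][n:]); 
    if 'probe' not in S: S['probe']=[]
    S['probe'].append(S['log'][-1]); json.dump(S,open('s.json','w'))
    print('a %.2f d%+d Ft %.1f (prev %.1f) Fr %.1f Fr range %.1f..%.1f t %.2f'%(a_to,d,L[-1,2],L[-2,2],L[-1,3],L[:,3].min(),L[:,3].max(),L[-1,-1]))
    return 'STOP' not in b.getvalue()
E
python3 - <<'E'
from h import *
S=load()
for k in range(1,9):
    if not station(S,-1.65-k*np.pi/4): break
E
```

```text
a -2.44 d-1 Ft 8.5 (prev 7.1) Fr -9.1 Fr range -9.1..-5.4 t 16.49
a -3.22 d-1 Ft 10.4 (prev 11.5) Fr -17.9 Fr range -18.1..-8.0 t 18.14
a -4.01 d-1 Ft 13.0 (prev 14.7) Fr 8.6 Fr range -11.0..8.6 t 19.79
a -4.79 d-1 Ft 7.0 (prev 6.9) Fr 4.1 Fr range -3.2..4.7 t 21.44
a -5.58 d-1 Ft 0.6 (prev 0.1) Fr 8.5 Fr range 3.6..8.5 t 23.09
a -6.36 d-1 Ft -0.4 (prev -0.8) Fr 9.1 Fr range 8.8..12.0 t 24.74
a -7.15 d-1 Ft 3.1 (prev 1.7) Fr 1.4 Fr range -0.6..6.3 t 26.39
a -7.93 d-1 Ft 4.8 (prev 4.8) Fr -2.5 Fr range -6.6..-2.5 t 28.04
```

```bash
cat > fit.py <<'E'
from h import *
S=load(); P=np.array(S['probe'])
for sel,l in [(P[:,1]<0,'neg'),(P[:,1]>0,'pos'),(P[:,1]!=0,'both')]:
    Q_=P[sel]
    if len(Q_)<4: continue
    A=np.stack([np.sin(Q_[:,0]),np.cos(Q_[:,0]),Q_[:,1]],1)
    if l=='both': A=np.c_[A,np.ones(len(Q_))]
    c,*_=np.linalg.lstsq(A,Q_[:,2],rcond=None)
    # Ft = A sin a + B cos a ; force on tool along +a. = K sin(a+phi): wheel torque from weight, heavy angle th=a+phi from up, torque +K sin th
    print(l,'K %.2f N'%np.hypot(c[0],c[1]),'phi %.3f'%np.arctan2(c[1],c[0]),'drag',c[2:].round(2),'res',np.round(A@c-Q_[:,2],1))
E
python3 - <<'E'
from h import *
S=load()
for k in range(1,8):
    if not station(S,-7.93+k*np.pi/4): break
E
python3 fit.py
```

```text
a -7.14 d+1 Ft -12.4 (prev -11.8) Fr -14.8 Fr range -14.8..-2.4 t 29.69
a -6.36 d+1 Ft -13.7 (prev -12.8) Fr -5.7 Fr range -12.6..-5.7 t 31.34
a -5.57 d+1 Ft -10.4 (prev -10.6) Fr -3.6 Fr range -6.0..-3.4 t 32.99
a -4.79 d+1 Ft -5.7 (prev -5.9) Fr -2.1 Fr range -3.9..-2.0 t 34.64
a -4.00 d+1 Ft -1.8 (prev -3.4) Fr 0.4 Fr range -1.4..4.0 t 36.29
a -3.22 d+1 Ft -0.0 (prev 0.3) Fr -7.7 Fr range -7.7..1.2 t 37.94
a -2.43 d+1 Ft -0.3 (prev 1.4) Fr -6.9 Fr range -11.1..-6.9 t 39.59
neg K 5.93 N phi -1.334 drag [-5.87] res [ 0.9  1.3 -2.4 -0.2  1.8  0.4 -2.   0.2]
pos K 7.08 N phi -1.449 drag [-6.38] res [ 0.8  0.3 -0.8 -0.3  0.7  0.7 -1.3]
both K 6.50 N phi -1.389 drag [-6.15 -0.28] res [ 1.5  2.  -2.1 -0.5  1.2 -0.2 -2.3  0.4  0.9  0.8 -0.1 -0.   0.5  0.
 -2.1]
```

Feeling both ways gives the heavy side down at a ≈ −1.75. One way alone gives −1.81, the other −1.69, and the load is 6.5 N. I'll go there, check both ways locally, and grip firmly.

```bash
python3 - <<'E'
from h import *
S=load()
for a in [-1.75,-1.62,-1.75,-1.88]: station(S,a)
crank(S,-1.75,step=.065,rate=20)
ctrl.gripper_close(90); ctrl.hold(.3); st()
print(ctrl.current_qd())
save(ctrl.snapshot('wrist'),'w4.png'); save(ctrl.snapshot('scene'),'s4.png')
E
python3 fit.py
```

```text
a -1.75 d+1 Ft -2.3 (prev 0.3) Fr -7.5 Fr range -8.4..-5.9 t 41.17
a -1.62 d+1 Ft -3.9 (prev -3.8) Fr -6.7 Fr range -7.7..-6.7 t 41.92
a -1.75 d-1 Ft 5.7 (prev 3.6) Fr -5.7 Fr range -6.7..-5.7 t 42.67
a -1.88 d-1 Ft 6.8 (prev 6.4) Fr -6.6 Fr range -6.6..-5.3 t 43.42
a -1.81 d+1 Ft -2.0 Fr -6.9 Fy 0.5 w 23.7 t 43.79 [487.3 230.6  80.5]
a -1.75 d+1 Ft -3.2 Fr -6.9 Fy -0.7 w 23.6 t 44.17 [486.2 230.7  84.6]
 t 44.68 p [486.2 230.7  84.7] F [ 7.4 -0.  -1.5] w 23.1
[-9.83110399e-04  1.70747790e-04 -7.38758846e-04 -5.55355398e-05
 -1.16722951e-04  2.96555811e-05]
neg K 5.93 N phi -1.351 drag [-5.92] res [ 1.   1.4 -2.4 -0.3  1.8  0.5 -1.9  0.3 -0.  -0.4]
pos K 7.17 N phi -1.619 drag [-5.78] res [ 2.2  0.9 -1.1 -0.9  0.5  1.4  0.2 -1.9 -1.2]
both K 6.47 N phi -1.487 drag [-5.7   0.04] res [ 1.8  1.8 -2.7 -1.3  0.6 -0.3 -1.9  0.9  2.1  1.6  0.2  0.1  0.8  0.8
 -0.8 -2.8 -2.   0.6  0.4]
```

View pics/w4.png

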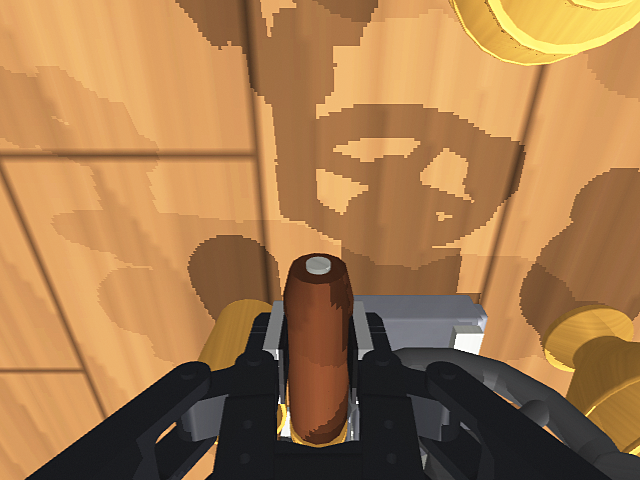

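View pics/s4.png

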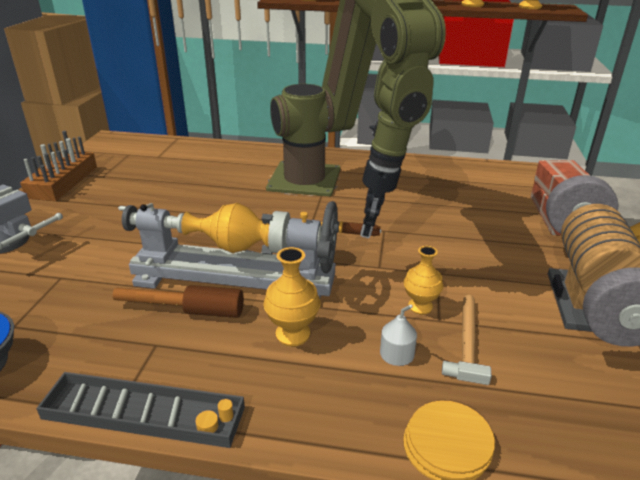

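Local readings near −1.75 aren't fully developed after a reversal. There is time for one slow sweep both ways across this spot.

Run:
```python
from h import *
S=load()
crank(S,-1.4,step=.05,rate=15)
crank(S,-1.85,step=.05,rate=15)
```

```text
a -1.71 d+1 Ft -4.4 Fr -6.9 Fy 1.0 w 23.1 t 45.13 [485.7 230.7  87.4]
a -1.66 d+1 Ft -3.9 Fr -7.8 Fy 0.4 w 22.8 t 45.48 [485.3 230.7  90.2]
a -1.62 d+1 Ft -4.7 Fr -8.7 Fy -0.3 w 23.0 t 45.83 [485.  230.7  93.1]
a -1.57 d+1 Ft -4.8 Fr -8.5 Fy 0.9 w 22.8 t 46.18 [484.8 230.6  96. ]
a -1.53 d+1 Ft -5.3 Fr -8.1 Fy 1.1 w 23.1 t 46.53 [484.7 230.6  98.9]
a -1.49 d+1 Ft -4.6 Fr -7.9 Fy 1.6 w 23.1 t 46.88 [484.7 230.6 101.8]
a -1.44 d+1 Ft -6.2 Fr -8.9 Fy 0.4 w 23.2 t 47.23 [484.9 230.6 104.7]
a -1.40 d+1 Ft -5.6 Fr -9.5 Fy 0.7 w 23.0 t 47.58 [485.1 230.6 107.5]
a -1.44 d-1 Ft 1.8 Fr -5.5 Fy 0.4 w 23.1 t 47.94 [485.1 230.6 106.2]
a -1.49 d-1 Ft 4.9 Fr -5.2 Fy -0.4 w 23.0 t 48.30 [484.9 230.7 103.5]
a -1.53 d-1 Ft 4.9 Fr -5.3 Fy 0.4 w 23.0 t 48.66 [484.8 230.7 100.5]
a -1.58 d-1 Ft 6.1 Fr -5.6 Fy 0.1 w 23.3 t 49.02 [484.8 230.7  97.5]
a -1.62 d-1 Ft 5.7 Fr -5.4 Fy -0.0 w 23.2 t 49.38 [484.9 230.7  94.4]
a -1.67 d-1 Ft 6.2 Fr -5.6 Fy -0.0 w 23.1 t 49.73 [485.2 230.7  91.4]
a -1.72 d-1 Ft 5.9 Fr -6.9 Fy -0.3 w 22.8 t 50.09 [485.6 230.7  88.4]
a -1.76 d-1 Ft 6.1 Fr -5.1 Fy 0.5 w 22.8 t 50.45 [486.2 230.6  85.3]
a -1.81 d-1 Ft 6.3 Fr -6.4 Fy 0.8 w 23.1 t 50.81 [486.8 230.7  82.3]
a -1.85 d-1 Ft 6.0 Fr -6.2 Fy -0.2 w 22.9 t 51.17 [487.6 230.7  79.4]
```

Run:
```python
from h import *
S=load()
crank(S,-1.63,step=.08,rate=20)
ctrl.gripper_close(90); ctrl.hold(.8); st(); print(np.abs(ctrl.current_qd()).max())
for n in ['top','scene']:
    ctrl.snapshot(n)
    for b in ['bud_vase','oil_can','hammer','beaker','tall_vase']:
        print(n,b,[(np.round(d['centre'],1).tolist()) for d in ctrl.spot_point(n,b)[:1]])
ctrl.close_job()
```

```text
a -1.78 d+1 Ft -2.5 Fr -7.2 Fy -1.0 w 22.8 t 51.58 [486.6 230.6  83. ]
a -1.70 d+1 Ft -3.5 Fr -6.6 Fy 0.4 w 23.2 t 51.98 [485.7 230.7  87.7]
a -1.63 d+1 Ft -3.7 Fr -6.8 Fy 0.9 w 23.2 t 52.39 [485.  230.7  92.5]
 t 53.41 p [485.1 230.6  92.5] F [ 8.   0.4 -2.2] w 23.1
0.0009442732265064091
top bud_vase []
top oil_can [[238.4, 186.8]]
top hammer [[172.6, 214.5]]
top beaker [[337.2, 332.1]]
top tall_vase [[335.6, 329.7]]
scene bud_vase [[424.7, 305.8]]
scene oil_can [[396.5, 355.1]]
scene hammer [[465.2, 342.9]]
scene beaker []
scene tall_vase [[292.0, 335.7]]
the job is handed in; nothing more can be done
```

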